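Face the printed brace to the scanner

TASK

Get the printed brace on the turntable scanned: with one finger, gently push a spoke of the turntable round until the brace's long open side faces straight at the scanner, then press the start button all the way down and let it go. Do not touch the brace itself or press the button before the brace faces the scanner, do not spin the turntable fast, and leave everything else where it stands.

Things in the scene. Friction and masses are not known exactly. Their poses are not given: they have to be found in the camera images.
- turntable: fixed grey foot of the turntable; origin on the table on the turning axis. On it turns an aluminium platter (170 mm across, its rubber-matted top 36 mm above the table) with four straight bare steel spokes at right angles, each reaching out to 160 mm from the axis, 14 mm wide, between 16 and 40 mm above the table, bare table below them
- platter (a joint): angle of the platter with its spokes on the foot, rad, growing anticlockwise seen from above; at 0 the spokes lie along the +x, +y, -x, -y axes of turntable. Turns either way without a stop, with drag (about 1 N pushed at 120 mm from the axis), and stays where it is left
- brace: the white printed brace standing loose, upright near the middle of the platter and turning with it: a C-shaped shell 115 mm tall with a 4 mm wall, widening in steps from 72 mm across at the foot to 90 mm at the top; origin at the middle of its underside on the shell's axis, z up. Its one long open side (a full-height gap a little under a third of the way round) looks along its own +x
- scanner_eye (a point): point midway between the two lenses on the front of the scanner, a white 150 mm wide head on a post, fixed beyond the turntable about 225 mm from its axis and looking at it; 115 mm above the table, head top at 140 mm
- start_top (a point): middle of the top face of the start button, a round grey push button 36 mm across, top 22 mm above the table when up, in a black round housing (52 mm across, 12 mm high) fixed to the table left or right of the turntable; pressed straight down
- start (a joint): travel of the start button, m: 0 when up, 0.006 when fully down (5 N); springs back
- nozzle_tray: bystander, fixed: small open black tray 90 x 70 x 30 mm on the other side of the turntable from the start button; origin under its centre
- cutters: bystander, loose: flush cutters about 150 mm long lying on the table, 14 mm high; origin under the pivot end of the handles
- scraper: bystander, loose: scraper 200 mm long lying flat along its x axis
- glue_stick: bystander, loose: standing white tube with a cap, 30 mm across, 90 mm tall; origin under its centre
- test_print: bystander, loose: small white boat-shaped test print 50 x 30 x 32 mm; origin under its centre
- spare_brace: bystander, loose: smaller spare brace of the same shape, 92 mm tall, standing on the table, not to be used; origin under its centre
- solvent_bottle: bystander, loose: standing white capped bottle 60 mm across, 150 mm tall; origin under its centre
Not all that is in view belongs to the job. Leave any turquoise or yellow look-alike of the part that bears scanner_eye alone.

How it is judged:
By the outcome, as a careful person would: the job done as asked, in the order asked, and still so for the second after the job is handed in, with the robot touching nothing.
It also fails if it takes over 70 s, if anything falls off the work surface, if the arm or the gripper's body presses on something with over 40 N, if the wrist force passes 120 N, or if a joint passes its speed limit or range.

ROBOT

A 7-joint arm with a two-finger parallel gripper is mounted at the origin on the work surface. World frame = base frame: x ahead of the robot, y to its left, z up, the work surface at z = 0. Lengths are in m, angles in rad, forces in N, time in s.
With the tool pointing down it reaches from about 0.425 to 0.925 m from the base axis. Payload 6.8 kg.
Tool frame: the origin (TCP) lies at the very end of the fingers, on their centre line; the grasp point (between the pads) lies 19 mm behind it (grip_point_offset is the distance from the TCP to the grasp point, in m); z points along the fingers, y is the line along which they close (so a half turn about z gives the same grasp; the last joint's range is limited). The gripper opens to 85 mm and grips with 20 to 120 N. Pads are 22 mm wide; open, the fingers measure 114 mm over their backs; the gripper's body (76 mm by 85 mm) begins 54 mm behind the grasp point. The pads swing forward as they close: fully open they stand 13 mm farther back than shut.
Start: joints at [1.003, 0.477, 0.022, 1.555, -0.011, 1.109, -0.083], TCP at [0.3, -0.605, 0.231] pointing down, gripper open.
Joint ranges: [-2.96, 2.96], [-0.34, 2.1], [-1.41, 1.46], [0.24, 2.44], [-1.37, 4.51], [0.17, 1.92], [-2.96, 2.96]. Speed limits (rad/s): [2.39, 2.39, 3.14, 3.14, 3.14, 3.14, 3.14].

INTERFACE

Orientations are given as a unit quaternion [w, x, y, z].
In Python, from station import * gives the robot as it stands.
- The arm moves only by the tool carry_out, never from a script. Its argument "rows" is text: rows parted by semicolons, each of 4 numbers parted by spaces: the shift along the world's x, y, z in mm, then the turn about the world's z in degrees. In form: dx dy dz yaw; .... A call has 1 to 10 rows; each row shifts and turns the commanded pose from where the row before left it; what a row does not reach is not made up. A row lasts 1/8 s, in which the tool goes at most 62.5 mm and 10.7 degrees, less where a joint would pass 70% of its speed; a pose out of reach is approached as far as the arm can. A call is refused whole if a number of a shift passes 62.5 or a number of a turn 10.7, either way. A call with a gripper value outside its range is refused whole. "claw" is the finger opening in mm, from 0 to 85.4, set as the call begins (left out, the last holds). The fingers move at their own pace and stop on an object; "force" is the grip in N (left out, the last holds). Time passes only in rows, so rows that do not move let the fingers close. It gives the time, the measured TCP pose, the force, the opening and the grip force at its end, in the units of the state.
- get_obs(): the state, without advancing time (a new reading comes with each control period).
- read_camera(name): name is "scene" or "side" or "wrist"; returns a dict with "img" (400x640x3 uint8, blue, green, red), "fov_y" (degrees; the focal length in pixels is half the picture's height over the tangent of half this angle, whatever the lens; pixels are square), "cx", "cy" (the principal point, pixels), "world_to_cam" (4x4, takes a point from world to camera coordinates). Camera axes: x right, y up, looking along -z (the intrinsics and any distortion apply to the point x, -y, -z); pixel columns grow to the right and rows downward; lengths in m; the calibration is good to about 2 mm. A picture is of the moment at which its call begins. There is no depth.
- hand_in(): hands the job in; it is judged then, once.
Trained networks look in the newest picture that a camera, given by its name, has taken for a name from the list of things; names that differ only in an ending like _2 or _b are one class to them, and where a whole thing is asked for, a point or a joint stands for the part that bears it (a point fixed in the world has none). Each returns a list of dicts, best first, with "confidence" (0 to 1); they miss things now and then, are a little off and sometimes report something else, mostly with a low value. They report only what shows in the picture. A call takes as long as a camera call. They do not tell look-alikes from the thing itself.
- recognise(camera, thing): "centre" ([column, row] in pixels, amid what is visible of it).
- outline_of(camera, thing): "pixels" (400x640 bool, what is visible of it) and "centre" ([column, row] in pixels, amid what is visible of it).
- place_of(camera, thing): "centre" ([column, row] in pixels: a listed point, or the origin of a listed thing).
The state is a dict: "t": time; "q": joint angles; "joint_vel": joint speeds; "joint_torque": joint torques, N m; "eef_pos": TCP position; "tool_rot": TCP orientation; "contact_force": force on the tool from outside, world axes, zero at the start; "torque": the same for the moment, N m; "gripper_width": opening from 0.0 (shut) to 1.0 (fully open); "grasp_force": force on a finger pad.
Only numpy, scipy, OpenCV 4.12 (cv2) and the standard library are available. Lean on these libraries where they do the work, as an engineer would, in place of code of your own. Each camera call takes 0.05 s, during which the arm holds its last target. There are 200 camera calls.

## Working session

There is one attempt and no reset: what is moved stays moved. The work goes in short steps, Python scripts to look and compute and a tool call to move; the robot and the scene stay as the last step left them, time stands still between calls to the robot, and variables do not carry over. Pictures are saved under pics/ and viewed, at most 10 in all, crops included, and the job is handed in when it is done.

Besides the shell and the picture viewer there is one more tool, called after "Request:" by a JSON object that holds its "op" and its "data". carry_out: Moves the arm, as the interface text tells. Its arguments: {"type":"object","properties":{"rows":{"type":"string"},"claw":{"type":"number"},"force":{"type":"number"}},"required":["rows"]}

```bash
mkdir -p pics
cat > h.py <<'E'
from station import *
import numpy as np, cv2
def ray(c,px):
    f=200/np.tan(np.radians(c["fov_y"])/2)
    M=np.array(c["world_to_cam"]);R=M[:3,:3];o=-R.T@M[:3,3]
    d=R.T@np.array([(px[0]-c["cx"])/f,-(px[1]-c["cy"])/f,-1]);return o,d
def at(c,px,z):
    o,d=ray(c,px);return (o+d*(z-o[2])/d[2]).round(4)
def proj(c,p):
    f=200/np.tan(np.radians(c["fov_y"])/2)
    M=np.array(c["world_to_cam"]);q=M[:3,:3]@np.array(p)+M[:3,3]
    return np.array([c["cx"]+f*q[0]/-q[2],c["cy"]-f*q[1]/-q[2]])
E
python3 - <<'E'
from h import *
Z=dict(turntable=0,brace=.036,scanner_eye=.115,start_top=.022,nozzle_tray=0,cutters=0,scraper=0,glue_stick=0,test_print=0,spare_brace=0,solvent_bottle=0)
for n in ["scene","side","wrist"]:
    c=read_camera(n);cv2.imwrite(f"pics/{n}0.png",c["img"])
    print(n,[k for k in c], c["fov_y"],c["cx"],c["cy"])
    for t,z in Z.items():
        if n=="wrist": continue
        for r in place_of(n,t)[:3]:
            print(t,np.round(r["centre"]),round(r["confidence"],2),at(c,r["centre"],z))
E
```

```text
scene ['img', 'fov_y', 'cx', 'cy', 'world_to_cam'] 50.665685784701886 324.77788311932727 195.61456333614865
turntable [362. 224.] 0.81 [0.5292 0.0264 0.    ]
turntable [289. 146.] 0.31 [ 0.2951 -0.2968  0.    ]
scanner_eye [328. 274.] 0.88 [0.7692 0.0019 0.115 ]
scanner_eye [418. 282.] 0.86 [0.7249 0.2136 0.115 ]
scanner_eye [259. 239.] 0.78 [ 0.7302 -0.1975  0.115 ]
nozzle_tray [260. 186.] 0.95 [ 0.4871 -0.3196  0.    ]
cutters [455. 195.] 0.77 [0.3374 0.2744 0.    ]
scraper [288. 146.] 0.74 [ 0.2973 -0.2989  0.    ]
scraper [453. 194.] 0.52 [0.3327 0.2685 0.    ]
glue_stick [446. 282.] 0.61 [0.6419 0.2911 0.    ]
test_print [247. 224.] 0.55 [ 0.6347 -0.2969  0.    ]
spare_brace [221. 159.] 0.63 [ 0.4186 -0.4931  0.    ]
solvent_bottle [198. 199.] 0.67 [ 0.5939 -0.4858  0.    ]
side ['img', 'fov_y', 'cx', 'cy', 'world_to_cam'] 49.03082645385942 322.3201665653191 201.34252254992347
turntable [308. 254.] 0.81 [0.5477 0.0094 0.    ]
brace [314. 243.] 0.85 [0.5335 0.0083 0.036 ]
scanner_eye [212. 283.] 0.87 [0.7201 0.204  0.115 ]
scanner_eye [242. 165.] 0.83 [ 0.7341 -0.1995  0.115 ]
scanner_eye [215. 214.] 0.8 [ 7.622e-01 -4.000e-04  1.150e-01]
start_top [334. 386.] 0.52 [0.4766 0.3552 0.022 ]
nozzle_tray [335. 174.] 0.7 [ 0.4894 -0.3242  0.    ]
cutters [407. 355.] 0.98 [0.3337 0.2753 0.    ]
scraper [401. 182.] 0.65 [ 0.2935 -0.2884  0.    ]
glue_stick [249. 360.] 0.75 [0.6436 0.2977 0.    ]
test_print [278. 178.] 0.56 [ 0.6596 -0.2945  0.    ]
spare_brace [360. 142.] 0.58 [ 0.4087 -0.5072  0.    ]
solvent_bottle [303. 145.] 0.88 [ 0.5989 -0.4842  0.    ]
solvent_bottle [214. 213.] 0.5 [ 0.8142 -0.1311  0.    ]
wrist ['img', 'fov_y', 'cx', 'cy', 'world_to_cam'] 62.25524694335591 318.706287940761 199.00757646966397
```

View pics/scene0.png

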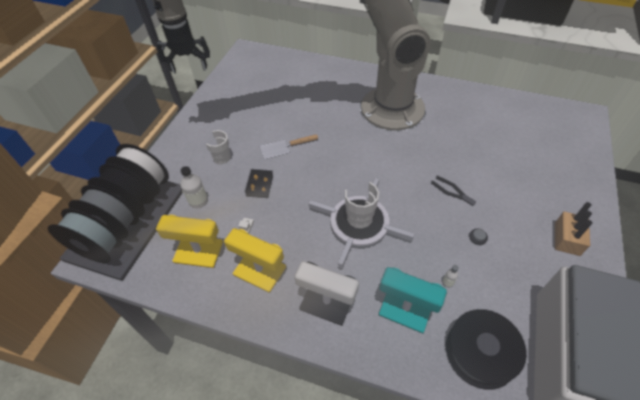

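View pics/side0.png

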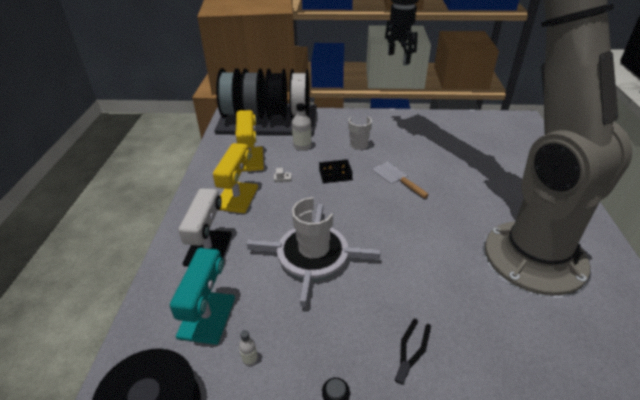

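The scanner meant is the white one at scene (328,283) / side (200,215). The turquoise one at scene (412,297) and the two yellow ones at (190,240) and (255,258) are look-alikes. The start button is at scene (479,237) / side (336,388). I'll enlarge the turntable in both views with my model drawn on it.

Run:
```python
from h import *
P={}
for n,b in [("scene",(300,165,420,315)),("side",(180,180,390,310))]:
    c=read_camera(n); im=c["img"]; P[n]=c
    x0,y0,x1,y1=b; k=4 if n=="scene" else 3.8
    k=400/(x1-x0); k=min(k,590/(y1-y0))
    cv2.imwrite(f"pics/crop_{n}.png",cv2.resize(im[y0:y1,x0:x1],None,fx=k,fy=k,interpolation=cv2.INTER_CUBIC)); print(n,b,k)
    for t in ["turntable","brace","scanner_eye","start_top","start"]:
        for f in (place_of,outline_of):
            try:
              for r in f(n,t)[:3]: print(t,f.__name__,np.round(r["centre"],1),round(r["confidence"],2))
            except Exception as e: print(t,e)
a=cv2.imread("pics/crop_scene.png");b=cv2.imread("pics/crop_side.png")
h=max(a.shape[0],b.shape[0]);pad=lambda i:cv2.copyMakeBorder(i,0,h-i.shape[0],0,0,cv2.BORDER_CONSTANT)
cv2.imwrite("pics/crop.png",np.hstack([pad(a),pad(b)])[:, :800])
```

```text
scene (300, 165, 420, 315) 3.3333333333333335
turntable call [358.9 226.4] 0.56
turntable call [480.4 233.8] 0.42
turntable call [357.8 227.3] 0.63
brace call [357.1 212.6] 0.83
brace call [360.5 206.5] 0.93
scanner_eye call [328.  270.4] 0.97
scanner_eye call [414.  280.9] 0.93
scanner_eye call [260.5 236.7] 0.92
scanner_eye call [406.8 298.4] 0.81
scanner_eye call [324.6 291.1] 0.73
scanner_eye call [255.3 258.1] 0.73
start_top call [287.3 144.5] 0.69
start_top call [480.8 234.5] 0.43
start_top call [479.6 232.5] 0.45
start it knows: brace, cutters, glue_stick, nozzle_tray, scanner_eye, scraper, solvent_bottle, spare_brace, start_top, test_print, turntable
start call [480.4 235.9] 0.56
side (180, 180, 390, 310) 1.9047619047619047
turntable call [308.7 256.1] 0.68
turntable call [306.1 256.3] 0.88
brace call [313.5 244.2] 0.59
brace call [307.4 227.8] 0.94
scanner_eye call [211.1 286.8] 0.95
scanner_eye call [254.5 130.6] 0.86
scanner_eye call [213.4 214.1] 0.58
scanner_eye call [202.6 302.1] 0.81
scanner_eye call [249.4 136.5] 0.77
scanner_eye call [233.6 181.9] 0.74
start_top call [331.  386.8] 0.6
start_top call [333.6 389.3] 0.69
start_top call [335.1 171.3] 0.6
start it knows: brace, cutters, glue_stick, nozzle_tray, scanner_eye, scraper, solvent_bottle, spare_brace, start_top, test_print, turntable
```

View pics/crop.png

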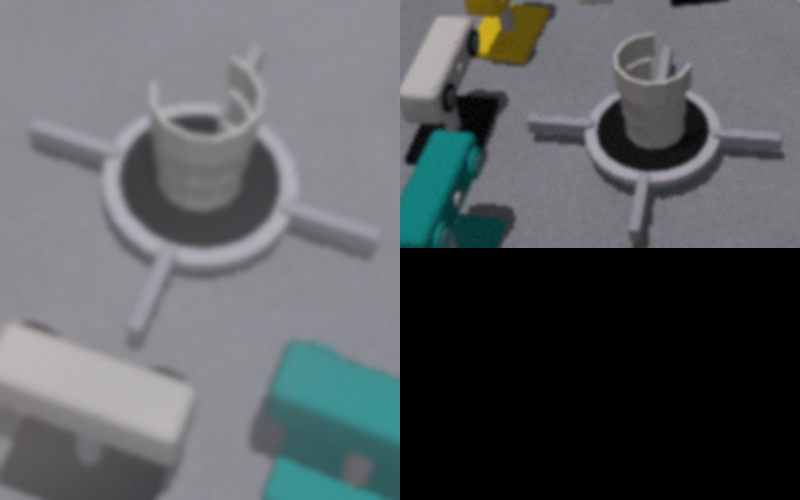

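The crop shows the brace (white, on the dark mat) with its gap roughly towards the robot, so away from the white scanner. I'll triangulate the main points, then look from above with the wrist camera.

Run:
```python
from h import *
from scipy.optimize import least_squares
C={n:read_camera(n) for n in("scene","side","wrist")}
def tri(a,b):
    A=[];B=[]
    for n,p in(("scene",a),("side",b)):
        o,d=ray(C[n],p);d/=np.linalg.norm(d);Q=np.eye(3)-np.outer(d,d);A.append(Q);B.append(Q@o)
    return np.linalg.solve(sum(A),sum(B)).round(4)
print("eye",tri((328,272),(213.5,214)),"start",tri((480,234),(333,387)))
obs=[("scene",(310,204)),("scene",(412.5,235.5)),("scene",(340.5,264)),("scene",(377,180)),("side",(248,244)),("side",(379.5,253.5)),("side",(304,302))]
def pred(p):
    r=[]
    for n,u in obs:
        r.append(min((proj(C[n],(p[0]+.16*np.cos(p[2]+k*np.pi/2),p[1]+.16*np.sin(p[2]+k*np.pi/2),.036))-u for k in range(4)),key=np.linalg.norm))
    return np.ravel(r)
best=min((least_squares(pred,[.54,.01,a]) for a in np.radians([0,20,45,70])),key=lambda s:s.cost)
print(best.x,np.degrees(best.x[2])%90,best.fun.round(1))
for n in C:
    M=np.array(C[n]["world_to_cam"]);print(n,(-M[:3,:3].T@M[:3,3]).round(3),(-M[2,:3]).round(3),M[0,:3].round(2))
```

```text
eye [7.649e-01 2.000e-04 1.141e-01] start [0.477  0.358  0.0248]
[0.53525842 0.02296896 1.51056698] 86.54911238749628 [-0.5 -1.6  2.2  0.   0.6  0.5  0.2 -1.3 -1.6 -1.3  0.8 -1.5 -0.9 -0. ]
scene [1.219 0.158 1.046] [-0.574 -0.204 -0.793] [-0.32  0.95 -0.02]
side [0.472 0.752 0.783] [ 0.041 -0.769 -0.638] [-1.   -0.04 -0.01]
wrist [ 0.365 -0.573  0.375] [-0.251 -0.125 -0.96 ] [ 0.44 -0.9   0.  ]
```

Request:
{"op": "carry_out", "data": {"rows": "10 40 20 0;17 56 15 0;17 56 15 0;17 56 10 0;17 56 10 0;17 56 10 0;17 56 10 0;17 56 0 0;17 56 0 0;17 50 0 0", "claw": 0}}

```text
t: 3.65
eef_pos: [0.4629, -0.0648, 0.3218]
tool_rot: [0.0, 0.974, 0.228, 0.001]
contact_force: [0.8, -0.4, -0.4]
gripper_width: -0.0
grasp_force: 0.0
```

Request:
{"op": "carry_out", "data": {"rows": "15 40 0 0;10 25 0 0;5 12 0 0;0 0 0 0;0 0 0 0"}}

```text
t: 4.28
eef_pos: [0.4923, 0.0086, 0.3212]
tool_rot: [0.0, 0.974, 0.227, -0.0]
contact_force: [-0.2, 0.7, -0.7]
gripper_width: 0.001
grasp_force: 0.0
```

Run:
```python
from h import *
o=get_obs();print(o["t"],np.round(o["eef_pos"],3),np.round(o["tool_rot"],3),np.round(o["contact_force"],1),o["gripper_width"])
c=read_camera("wrist");cv2.imwrite("pics/w1.png",c["img"]);np.save("w1.npy",c,allow_pickle=True)
for p in [(.535,.023,.036),(.535,.023,.151)]: print(proj(c,p))
```

```text
4.275 [0.492 0.009 0.321] [ 0.     0.974  0.227 -0.   ] [-0.2  0.7 -0.7] 0.0005179722364023467
[322.47711641 125.31809529]
[324.0005233 133.6220431]
```

View pics/w1.png

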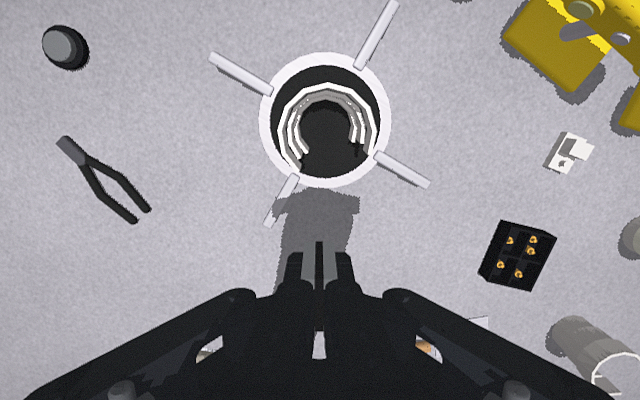

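The wrist view shows the brace from above, with its gap opening downward at about (328,160), the spokes clearly visible and the button at (65,47). I'll overlay a model and fit it.

```bash
cat > fit.py <<'E'
from h import *
from scipy.optimize import least_squares
def tips(c,obs,x0):
    def f(p):
        r=[]
        for u in obs:
            r.append(min((proj(c,(p[0]+.16*np.cos(p[2]+k*np.pi/2),p[1]+.16*np.sin(p[2]+k*np.pi/2),.04))-u for k in range(4)),key=np.linalg.norm))
        return np.ravel(r)
    return least_squares(f,x0)
E
python3 - <<'E'
from fit import *
c=np.load("w1.npy",allow_pickle=True).item()
s=tips(c,[(212,58),(393,3),(428,184),(269,224)],[.535,.023,-.06]);x,y,a=s.x;print(s.x,np.degrees(a),s.fun.round(1))
print("start",at(c,(62,48),.022))
im=c["img"]; x0,y0=240,40;k=5
v=cv2.resize(im[y0:y0+115,x0:x0+155],None,fx=k,fy=k,interpolation=cv2.INTER_CUBIC)
P=lambda p:tuple(int(i) for i in ((proj(c,p)-[x0,y0])*k+k/2))
for d in range(0,360,15):
    cv2.circle(v,P((x+.045*np.cos(np.radians(d)),y+.045*np.sin(np.radians(d)),.151)),2,(0,0,255),-1)
    if d%30==0: cv2.putText(v,str(d),P((x+.06*np.cos(np.radians(d)),y+.06*np.sin(np.radians(d)),.151)),0,.4,(0,200,0),1)
cv2.imwrite("pics/w1c.png",v)
E
```

```text
[ 0.53717724  0.0199768  -0.05828545] -3.3395103754717366 [-3.5 -1.1  2.7 -3.2  2.4  2.2 -1.8  4.8]
start [0.476  0.3503 0.022 ]
```

View pics/w1c.png

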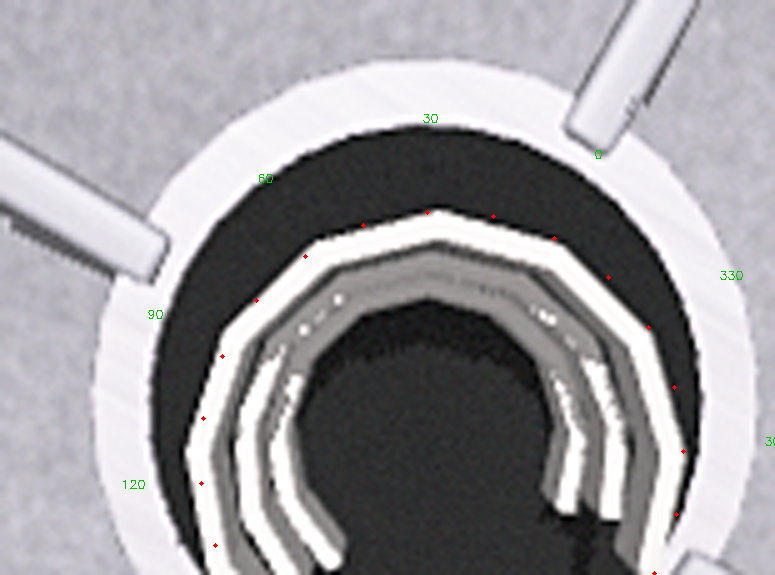

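Run:
```python
from fit import *
c=np.load("w1.npy",allow_pickle=True).item();im=c["img"]
x0,y0=200,0;k=3.3
v=cv2.resize(im[y0:y0+235,x0:x0+240],None,fx=2.5,fy=2.5,interpolation=cv2.INTER_CUBIC)
# outer platter circle: bright pixels
g=im.min(2); m=((g>205)*255).astype(np.uint8)
P=lambda p:tuple(int(i) for i in ((proj(c,p)-[x0,y0])*2.5+1))
for d in range(0,360,6): cv2.circle(v,P((.537+.085*np.cos(np.radians(d)),.020+.085*np.sin(np.radians(d)),.036)),1,(0,0,255),-1)
w=cv2.resize(im[120:190,270:390],None,fx=1,fy=1)
cv2.imwrite("pics/w1d.png",v)
w=cv2.resize(im[125:185,280:375],None,fx=2*1.0,fy=2)
```

```text
(no output)
```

View pics/w1d.png

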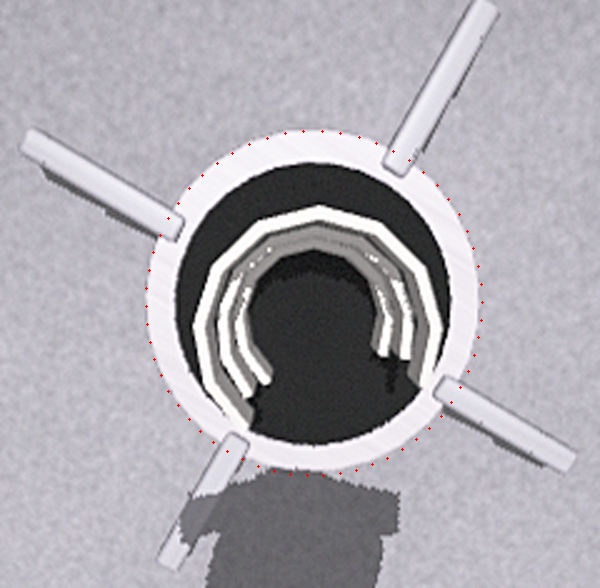

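Run:
```python
from fit import *
c=np.load("w1.npy",allow_pickle=True).item()
q=lambda u:(u[0]/2.5+200,u[1]/2.5)
print("axis by circle",at(c,q((313,301)),.036), [at(c,q(u),.036) for u in((146,300),(480,300),(316,130),(310,472))])
for z,L,pts in [(.151,[(240,425),(427,378)],[(320,214),(200,325),(436,315),(263,227),(376,230)]),(.113,[(250,393),(405,358)],[(222,325),(410,320)]),(.074,[(268,378),(382,354)],[(240,320),(388,315)])]:
    E=[at(c,q(u),z)[:2] for u in L]; R=[at(c,q(u),z)[:2] for u in pts]+E
    A=np.array([[*p*2,1] for p in R]);b=np.array([p@p for p in R]);s=np.linalg.lstsq(A,b,rcond=None)[0]
    r=np.sqrt(s[2]+s[:2]@s[:2]); an=[np.degrees(np.arctan2(*(e-s[:2])[::-1])) for e in E]
    ch=E[1]-E[0]
    print(z,"centre",s[:2].round(4),"r",r.round(4),"ends",np.round(an,1),"chord normal",np.degrees(np.arctan2(ch[1],ch[0]))%360)
```

```text
axis by circle [0.5419 0.0226 0.036 ] [array([0.5052, 0.0983, 0.036 ]), array([ 0.5796, -0.0527,  0.036 ]), array([0.6137, 0.0569, 0.036 ]), array([ 0.4616, -0.0158,  0.036 ])]
0.151 centre [0.5348 0.0196] r 0.0442 ends [164.  -83.3] chord normal 310.4657236953788
0.113 centre [0.5356 0.0196] r 0.0393 ends [160.4 -82.2] chord normal 308.9657730561239
0.074 centre [0.5354 0.0192] r 0.0343 ends [166.1 -89. ] chord normal 308.0039035417247
```

Run:
```python
from h import *
o=get_obs();print(np.round(o["q"],2),np.round(o["eef_pos"],4))
a=np.array([.536,.021]);R=.13
P=lambda f:a+R*np.array([np.cos(np.radians(f)),np.sin(np.radians(f))])
print("to start",((P(-25)-o["eef_pos"][:2])*1000).round(1))
print("scanner eyes",[ (r["centre"],r["confidence"]) for r in place_of("scene","scanner_eye")])
for f in range(-25,130,3): print(f,((P(f+3)-P(f))*1000).round(1),end="; ")
```

```text
[ 0.25  0.12 -0.43  1.84  0.06  1.19 -1.31] [0.4923 0.0086 0.3212]
to start [161.5 -42.5]
scanner eyes [([414.8, 278.7], 0.94), ([259.3, 240.1], 0.75), ([329.7, 272.3], 0.69), ([190.4, 221.1], 0.67)]
-25 [2.7 6.2]; -22 [2.4 6.4]; -19 [2.  6.5]; -16 [1.7 6.6]; -13 [1.4 6.7]; -10 [1.  6.7]; -7 [0.7 6.8]; -4 [0.3 6.8]; -1 [-0.1  6.8]; 2 [-0.4  6.8]; 5 [-0.8  6.8]; 8 [-1.1  6.7]; 11 [-1.5  6.6]; 14 [-1.8  6.6]; 17 [-2.2  6.5]; 20 [-2.5  6.3]; 23 [-2.8  6.2]; 26 [-3.1  6. ]; 29 [-3.5  5.9]; 32 [-3.8  5.7]; 35 [-4.   5.5]; 38 [-4.3  5.3]; 41 [-4.6  5. ]; 44 [-4.9  4.8]; 47 [-5.1  4.5]; 50 [-5.3  4.2]; 53 [-5.5  4. ]; 56 [-5.7  3.7]; 59 [-5.9  3.4]; 62 [-6.1  3. ]; 65 [-6.2  2.7]; 68 [-6.4  2.4]; 71 [-6.5  2. ]; 74 [-6.6  1.7]; 77 [-6.7  1.4]; 80 [-6.7  1. ]; 83 [-6.8  0.7]; 86 [-6.8  0.3]; 89 [-6.8 -0.1]; 92 [-6.8 -0.4]; 95 [-6.8 -0.8]; 98 [-6.7 -1.1]; 101 [-6.6 -1.5]; 104 [-6.6 -1.8]; 107 [-6.5 -2.2]; 110 [-6.3 -2.5]; 113 [-6.2 -2.8]; 116 [-6.  -3.1]; 119 [-5.9 -3.5]; 122 [-5.7 -3.8]; 125 [-5.5 -4. ]; 128 [-5.3 -4.3];
```

Request:
{"op": "carry_out", "data": {"rows": "32 -8 0 8;32 -9 0 8;32 -8 0 8;32 -9 0 8;33 -9 -10 7;0 0 -40 0;0 0 -50 0;0 0 -40 0;0 0 0 0;0 0 0 0"}}

```text
t: 5.62
eef_pos: [0.6546, -0.0333, 0.1831]
tool_rot: [0.001, 0.842, 0.54, 0.001]
contact_force: [0.9, 0.8, 0.2]
gripper_width: -0.001
grasp_force: 0.0
```

Run:
```python
from h import *
o=get_obs();print(o["t"],np.round(o["q"],2),np.round(o["eef_pos"],4),np.round(o["tool_rot"],3),np.round(o["contact_force"],1))
c=read_camera("side");s=read_camera("scene")
v=cv2.resize(c["img"][140:320,150:400],(500,360),interpolation=cv2.INTER_CUBIC)
w=cv2.resize(s["img"][130:310,290:440],(300,360),interpolation=cv2.INTER_CUBIC)
cv2.imwrite("pics/s2.png",np.hstack([v,w]))
```

```text
5.625 [ 0.27  0.53 -0.45  1.63  0.26  1.04 -0.68] [ 0.6546 -0.0333  0.1831] [0.001 0.842 0.54  0.001] [0.9 0.8 0.2]
```

View pics/s2.png

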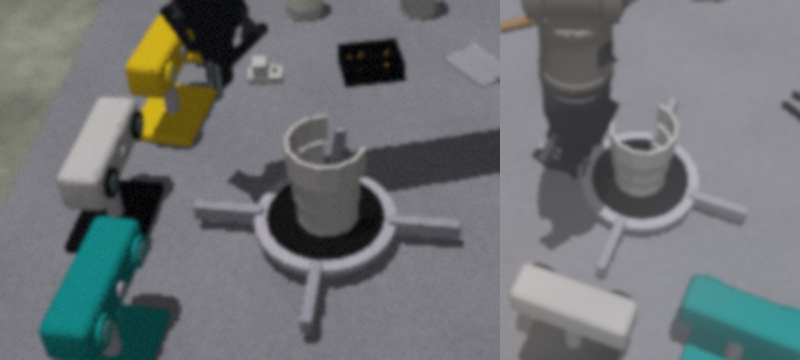

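The picture shows the closed gripper at crop (215,85), the brace untouched, and nothing under the fingers. I'll check that the tip projects where it appears.

Run:
```python
from h import *
for n in("side","scene"):
    c=read_camera(n);p=get_obs()["eef_pos"];print(n,proj(c,p),[proj(c,(.536+.16*np.cos(a),.021+.16*np.sin(a),.04)).round() for a in (-.06,1.51)])
```

```text
side [259.78125588 182.38568844] [array([246., 241.]), array([303., 300.])]
scene [328.84994664 216.97889341] [array([340., 264.]), array([414., 235.])]
```

Request:
{"op": "carry_out", "data": {"rows": "0 0 -40 0;0 0 -40 0;0 0 -35 0;0 0 -25 0;0 0 -15 0;0 0 -6 0;0 0 0 0;0 0 0 0"}}

```text
t: 6.82
eef_pos: [0.6544, -0.0329, 0.0214]
tool_rot: [0.0, 0.842, 0.54, 0.001]
contact_force: [0.4, -0.5, 0.1]
gripper_width: 0.0
grasp_force: 0.0
```

Request:
{"op": "carry_out", "data": {"rows": "2.7 6.2 0 3;2.4 6.4 0 3;2 6.5 0 3;1.7 6.6 0 3;1.4 6.7 0 3;1 6.7 0 3;0.7 6.8 0 3;0.3 6.8 0 3;-0.1 6.8 0 3;-0.4 6.8 0 3"}}

```text
t: 8.07
eef_pos: [0.6652, 0.0338, 0.0203]
tool_rot: [-0.0, 0.672, 0.74, -0.0]
contact_force: [-0.4, -1.6, 0.1]
gripper_width: 0.002
grasp_force: 0.5
```

Contact, with a drag of about 1.5 N. I'll keep going round.

Request:
{"op": "carry_out", "data": {"rows": "-0.8 6.8 0 3;-1.1 6.7 0 3;-1.5 6.6 0 3;-1.8 6.6 0 3;-2.2 6.5 0 3;-2.5 6.3 0 3;-2.8 6.2 0 3;-3.1 6 0 3;-3.5 5.9 0 3;-3.8 5.7 0 3"}}

```text
t: 9.32
eef_pos: [0.642, 0.097, 0.0203]
tool_rot: [0.0, 0.458, 0.889, 0.0]
contact_force: [-0.3, -2.0, -0.1]
gripper_width: -0.004
grasp_force: 0.5
```

Run:
```python
from h import *
o=get_obs();print(np.round(o["q"],2),np.round(o["eef_pos"],4),np.round(o["contact_force"],1))
c=read_camera("side");s=read_camera("scene")
v=cv2.resize(c["img"][140:320,150:400],(500,360),interpolation=cv2.INTER_CUBIC)
w=cv2.resize(s["img"][130:310,290:440],(300,360),interpolation=cv2.INTER_CUBIC)
cv2.imwrite("pics/s3.png",np.hstack([v,w]))
```

```text
[ 0.19  0.77 -0.63  1.72  0.58  0.84 -0.08] [0.642  0.097  0.0203] [-0.3 -2.  -0.1]
```

View pics/s3.png

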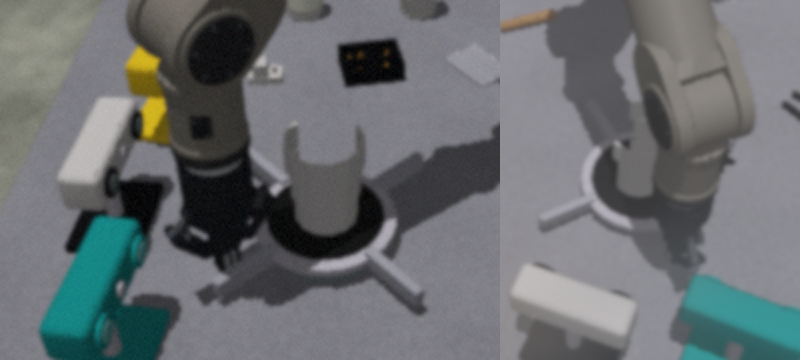

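The picture shows the platter turning with the finger and the brace's gap now facing away from the side camera, as planned. I'll continue.

Request:
{"op": "carry_out", "data": {"rows": "-4 5.5 0 3;-4.3 5.3 0 3;-4.6 5 0 3;-4.9 4.8 0 3;-5.1 4.5 0 3;-5.3 4.2 0 3;-5.5 4 0 3;-5.7 3.7 0 3;-5.9 3.4 0 3;-6.1 3 0 3"}}

```text
t: 10.68
eef_pos: [0.5903, 0.1403, 0.0203]
tool_rot: [-0.0, 0.212, 0.977, -0.0]
contact_force: [1.1, -1.9, 0.3]
gripper_width: 0.002
grasp_force: 0.5
```

Request:
{"op": "carry_out", "data": {"rows": "-6.2 2.7 0 3;-6.4 2.4 0 3;-6.5 2 0 3;-6.6 1.7 0 3;-6.7 1.4 0 3;-6.7 1 0 3;-6.8 0.7 0 3;-6.8 0.3 0 3;-6.8 -0.1 0 3;-6.8 -0.4 0 3"}}

```text
t: 11.92
eef_pos: [0.5241, 0.1518, 0.0203]
tool_rot: [0.0, -0.048, 0.999, 0.0]
contact_force: [1.4, -0.9, -0.1]
gripper_width: 0.006
grasp_force: 0.5
```

Request:
{"op": "carry_out", "data": {"rows": "-6.8 -0.8 0 3;-6.7 -1.1 0 3;-6.6 -1.5 0 3;-6.6 -1.8 0 3;-6.5 -2.2 0 3;-6.3 -2.5 0 3;0 0 0 0;0 0 0 0"}}

```text
t: 12.92
eef_pos: [0.4849, 0.142, 0.0203]
tool_rot: [-0.0, -0.202, 0.979, 0.0]
contact_force: [-0.6, -0.4, 0.5]
gripper_width: -0.001
grasp_force: 0.0
```

Request:
{"op": "carry_out", "data": {"rows": "6.3 2.5 0 0;6 2 0 0;0 0 40 0;0 0 60 0;0 0 62 0;0 0 62 0;0 0 50 0;0 0 20 0;0 0 0 0;0 0 0 0"}}

```text
t: 14.18
eef_pos: [0.4967, 0.1457, 0.3126]
tool_rot: [-0.001, -0.202, 0.979, -0.0]
contact_force: [0.4, -0.2, -0.2]
gripper_width: -0.0
grasp_force: 0.0
```

Run:
```python
from h import *
o=get_obs();print(np.round(o["q"],2),np.round(o["eef_pos"],4))
c=read_camera("wrist");np.save("w2.npy",c,allow_pickle=True);print(proj(c,(.536,.021,.036)))
cv2.imwrite("pics/w2.png",c["img"])
for n in("scene","side"):
    d=read_camera(n);cv2.imwrite(f"pics/{n}2.png",d["img"]);np.save(n+"2.npy",d,allow_pickle=True)
```

```text
[ 0.61  0.4  -1.29  1.77  0.4   1.28  1.21] [0.4967 0.1457 0.3126]
[216.58758247 149.08176886]
```

View pics/w2.png

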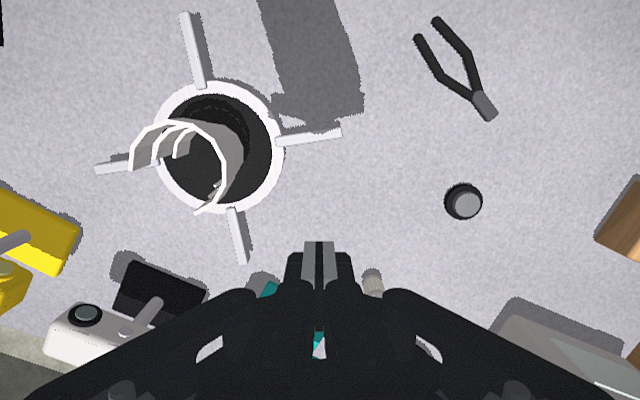

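The wrist view shows spoke tips at (187,14), (342,132), (242,262) and (96,170), the brace's gap at lower left towards the white scanner at (110,320), and the button at (465,203).

```bash
python3 - <<'E'
from fit import *
c=np.load("w2.npy",allow_pickle=True).item()
T=[(187,14),(342,132),(242,262),(96,170)]
s=tips(c,T,[.536,.021,np.radians(30)]);print(s.x,np.degrees(s.x[2]),s.fun.round(1))
# robust: opposite tips' line directions (center-independent)
for i,j in((0,2),(1,3)):
    d=at(c,T[i],.04)-at(c,T[j],.04);print(np.degrees(np.arctan2(d[1],d[0]))%90,np.linalg.norm(d))
c1=np.load("w1.npy",allow_pickle=True).item();T1=[(211.2,56.4),(428,184.4),(393.6,2.4),(268.4,224.8)]
for i,j in((0,1),(2,3)):
    d=at(c1,T1[i],.04)-at(c1,T1[j],.04);print("before",np.degrees(np.arctan2(d[1],d[0]))%90,np.linalg.norm(d))
# rim ends at top of gap, z .151
E=[at(c,u,.151) for u in((133,166),(197,211))];ch=E[1]-E[0];print(E,np.degrees(np.arctan2(ch[1],ch[0])),np.linalg.norm(ch))
print("start",at(c,(467,204),.022),"lenses",at(c,(85,315),.115))
# scanner head via scene/side masks
E
python3 - <<'E'
from h import *
def tri(C,a,b):
    A=[];B=[]
    for n,p in(("scene",a),("side",b)):
        o,d=ray(C[n],p);d/=np.linalg.norm(d);Q=np.eye(3)-np.outer(d,d);A.append(Q);B.append(Q@o)
    return np.linalg.solve(sum(A),sum(B)).round(4)
acc={"scene":[],"side":[]};st={"scene":[],"side":[]};bt=[]
for i in range(5):
  C={n:read_camera(n) for n in("scene","side","wrist")}
  for n in acc:
    for r in place_of(n,"scanner_eye"):
        if abs(np.array(r["centre"])-proj(C[n],(.765,0,.115))).max()<15: acc[n].append(r["centre"])
    for r in place_of(n,"start_top"):
        if abs(np.array(r["centre"])-proj(C[n],(.476,.354,.022))).max()<15: st[n].append(r["centre"])
  bt+=[at(C["wrist"],r["centre"],.022) for r in place_of("wrist","start_top") if np.hypot(r["centre"][0]-466,r["centre"][1]-203)<20]
m={n:np.median(acc[n],0) for n in acc};print("eye",tri(C,m["scene"],m["side"]),{n:(at(C[n],m[n],.115),len(acc[n]),np.std(acc[n],0).round(1)) for n in m})
for n in st:
    if st[n]: print("start",n,len(st[n]),at(C[n],np.median(st[n],0),.022))
print("start wrist",len(bt),np.median(bt,0) if bt else "")
E
```

```text
[0.53791873 0.02397287 0.55076959] 31.55677274589013 [-1.9 -3.1  1.9  1.4  1.5  3.8 -1.2 -0.3]
31.166281364556653 0.3105172781022016
32.028403575618256 0.3165895923747336
before 86.35748711790417 0.31323277287027296
before 86.54795378218084 0.31056350397302
[array([ 0.5538, -0.0191,  0.151 ]), array([0.5724, 0.0491, 0.151 ])] 74.74488129694218 0.07069087635614656
start [0.4747 0.3566 0.022 ] lenses [ 0.7672 -0.0422  0.115 ]
eye [0.7634 0.0029 0.1135] {'scene': (array([0.7656, 0.0043, 0.115 ]), 5, array([1. , 0.3])), 'side': (array([0.762 , 0.0028, 0.115 ]), 5, array([1.4, 1.2]))}
start scene 5 [0.4666 0.3591 0.022 ]
start side 5 [0.4788 0.3586 0.022 ]
start wrist 4 [0.47435 0.35875 0.022  ]
```

The platter has turned 125.1°, so the gap now looks at −15°. The scanner bearing is −4.8°, so about 10.5° is left.

Request:
{"op": "carry_out", "data": {"rows": "0 0 -50 0;0 0 -62 0;0 0 -62 0;0 0 -60 0;0 0 -40 0;0 0 -18 0;0 0 0 0;0 0 0 0"}}

```text
t: 17.32
eef_pos: [0.4985, 0.147, 0.0239]
tool_rot: [0.001, -0.202, 0.979, 0.0]
contact_force: [0.0, 0.5, 0.5]
gripper_width: 0.0
grasp_force: 0.0
```

Request:
{"op": "carry_out", "data": {"rows": "-6 -1.9 0 0;-5.8 -1.8 0 0;-5.4 -2.6 0 2.5;-5.4 -2.8 0 2.5;-5.3 -3 0 2.5;-5.1 -3.2 0 2.5;0 0 0 0;0 0 0 0"}}

```text
t: 18.32
eef_pos: [0.4641, 0.1309, 0.0221]
tool_rot: [-0.0, -0.287, 0.958, -0.0]
contact_force: [0.3, -0.5, 0.2]
gripper_width: 0.001
grasp_force: 0.0
```

Request:
{"op": "carry_out", "data": {"rows": "5 3.5 0 0;6 4 0 0;0 0 40 0;0 0 60 0;0 0 62 0;0 0 62 0;0 0 50 0;0 0 18 0;0 0 0 0;0 0 0 0"}}

```text
t: 19.58
eef_pos: [0.4746, 0.1379, 0.3126]
tool_rot: [-0.001, -0.287, 0.958, -0.0]
contact_force: [0.4, 0.1, -0.2]
gripper_width: -0.002
grasp_force: 0.0
```

Run:
```python
from fit import *
o=get_obs();print(np.round(o["q"],2),np.round(o["eef_pos"],4))
c=read_camera("wrist");np.save("w3.npy",c,allow_pickle=True)
pr=[proj(c,(.538+.155*np.cos(a),.023+.155*np.sin(a),.04)).round() for a in np.radians(132.1+90*np.arange(4))];print(pr)
v=c["img"].copy()
for p in pr: cv2.circle(v,tuple(int(i) for i in p),1,(0,0,255),-1)
e=proj(c,(.764,.002,.115));print(e)
cv2.imwrite("pics/w3.png",cv2.resize(v[:300,:440],None,fx=1.8,fy=1.8,interpolation=cv2.INTER_CUBIC))
```

```text
[ 0.69  0.36 -1.34  1.81  0.37  1.27  1.4 ] [0.4746 0.1379 0.3126]
[array([338., 133.]), array([183.,  16.]), array([ 97., 171.]), array([242., 263.])]
[ 89.91803736 310.25485068]
```

View pics/w3.png

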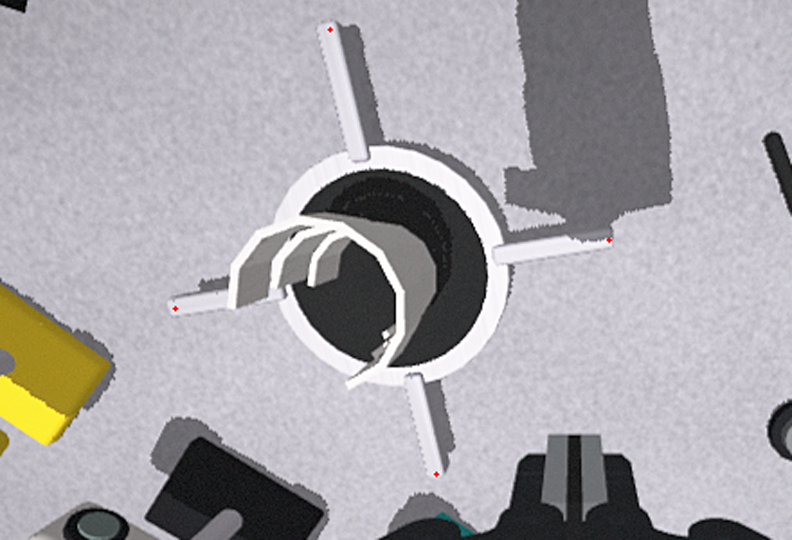

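The spoke tips land on the red predicted marks to within about 1°, and the brace's gap at crop (290,345) looks towards the white scanner. Next I check the gap angle from the rim and go over to the button.

Run:
```python
from fit import *
c=np.load("w3.npy",allow_pickle=True).item()
k=1.8
T=[(330,24),(611,237),(437,474),(173,307)];T=[(a/k,b/k) for a,b in T]
s=tips(c,T,[.536,.021,np.radians(40)]);print(s.x,np.degrees(s.x[2]),s.fun.round(1))
E=[at(c,u,.151) for u in((235/k,306/k),(350/k,383/k))];ch=E[1]-E[0];print(E,np.degrees(np.arctan2(ch[1],ch[0]))-90,np.linalg.norm(ch))
```

```text
[0.537361   0.02366813 0.73582308] 42.15955707702029 [-1.2 -2.1  2.9  0.6  0.7  2.5 -2.2  0.6]
[array([ 0.5641, -0.015 ,  0.151 ]), array([0.5689, 0.0545, 0.151 ])] -3.950844792004929 0.06966555820489778
```

Request:
{"op": "carry_out", "data": {"rows": "0 40 0 0;0 55 0 0;1 55 -20 0;0 50 -30 0;0 20 -50 0;0 0 -60 0;0 0 -60 0;0 0 -40 0;0 0 0 0;0 0 0 0"}}

```text
t: 20.88
eef_pos: [0.4762, 0.3595, 0.0552]
tool_rot: [0.0, -0.287, 0.958, 0.001]
contact_force: [0.5, 0.3, 1.0]
gripper_width: 0.001
grasp_force: 0.0
```

Request:
{"op": "carry_out", "data": {"rows": "-1 -2 -20 0;0 0 -10 0;0 0 -3 0;0 0 -2 0;0 0 -2 0;0 0 0 0"}}

```text
t: 21.62
eef_pos: [0.4753, 0.3564, 0.0175]
tool_rot: [0.0, -0.287, 0.958, -0.0]
contact_force: [-1.0, -2.4, 5.0]
gripper_width: -0.0
grasp_force: 2.0
```

Request:
{"op": "carry_out", "data": {"rows": "0 0 -1 0;0 0 -1 0;0 0 0 0;0 0 0 0"}}

```text
t: 22.12
eef_pos: [0.4754, 0.3565, 0.0161]
tool_rot: [0.0, -0.287, 0.958, -0.0]
contact_force: [-2.3, -5.2, 11.5]
gripper_width: 0.0
grasp_force: 5.4
```

Request:
{"op": "carry_out", "data": {"rows": "0 0 -1 0;0 0 -1 0;0 0 0 0;0 0 0 0"}}

```text
t: 22.62
eef_pos: [0.4754, 0.3565, 0.0158]
tool_rot: [0.001, -0.287, 0.958, -0.001]
contact_force: [-5.7, -10.2, 26.0]
gripper_width: -0.001
grasp_force: 13.1
```

Request:
{"op": "carry_out", "data": {"rows": "0 0 4 0;0 0 10 0;0 0 30 0;0 0 50 0;0 0 60 0;0 0 40 0;0 0 0 0;0 0 0 0"}}

```text
t: 23.62
eef_pos: [0.4751, 0.3564, 0.2068]
tool_rot: [-0.0, -0.287, 0.958, -0.0]
contact_force: [-0.2, -0.4, -0.6]
gripper_width: -0.002
grasp_force: 0.0
```

Run:
```python
from h import *
o=get_obs();print(o["t"],np.round(o["eef_pos"],4),np.round(o["contact_force"],1),np.abs(o["joint_vel"]).max())
# brace/turntable unchanged since before the press? compare button height in side view too
c=read_camera("side")
print([(r["centre"],at(c,r["centre"],.022)) for r in place_of("side","start_top")[:1]],[r["centre"] for r in place_of("side","brace")[:1]])
```

```text
23.625 [0.4751 0.3564 0.2068] [-0.2 -0.4 -0.6] 0.019599403841242
[([332.2, 385.7], array([0.4793, 0.3551, 0.022 ]))] [[308.6, 243.0]]
```

The button bottomed out: the tip stopped at 15.8 mm while the force rose to 26 N. It is now released and the arm is clear.

```bash
python3 -c "
from station import *
print(hand_in())"
```

```text
the job is handed in; nothing more can be done
None
```

I turned the brace's open side to face the white scanner (within about 1° by my measurement), then pressed the start button fully down, released it, and handed the job in at about 24 s; no verdict was returned.

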